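# Glue a stool foot and hold it seated

## Task

Take the turned wooden stool foot out of its drilled stand, dip the lower half of its pin into the small open steel glue pot, then set the pin into the hole of the stool rail on the sprung fixture, shoulder flat on the rail. Press the foot down with the gripper until the sprung bed has sunk about half its travel (a push of about 14 N) without ever bottoming the springs, and finish while still gripping and pressing it upright with that steady force, so that I can drive the fixing screw. Do not upset the glue pot or shift the other things on the bench.

Things in the scene. Friction and masses are not known exactly. Their poses are not given: they have to be found in the camera images.
- foot_grip (a point): Turned brown wooden stool foot, standing pin down in the stand, 0.12 kg. This point: on its axis, half-way up its round barrel, where to grip it; z up. Barrel 38 mm in diameter, upright-walled 24 mm below to 24 mm above this point; top 30 mm above it. Shoulder disc 46 mm across, 8 mm thick. Turning about its axis does not matter.
- foot_shoulder (a point): Centre of the underside of the foot's shoulder, where the pin begins (38 mm below foot_grip).
- foot_pin_tip (a point): Lower end of the foot's pale round pin, 16 mm in diameter, 32 mm long, tapered over its last 7 mm to 8 mm (70 mm below foot_grip, 32 mm below the shoulder).
- stand: Pale square wooden block 75x75x45 mm fixed to the bench, with one 21 mm hole straight down through its middle in which the foot's pin stands, the shoulder resting on its top. Origin: centre of its underside.
- pot: Small open round steel glue pot, 76 mm in diameter, 46 mm tall, wall 3 mm, floor 5 mm thick, loose, 0.35 kg. Origin: centre of its underside, z up.
- pot_rim (a point): Centre of the glue pot's mouth, level with its rim, 46 mm above the bench.
- rail_hole (a point): Centre of the mouth of the 22 mm round hole (3 mm chamfer) that goes straight down through the middle of a dark wooden piece of stool rail, 62x98x34 mm (98 along this y axis; z up), held between clips on the sprung bed. On the rail's upper face, 76 mm above the bench when the bed is up; it goes down with the bed.
- fixture: Fixed grey base plate 90x165x10 mm of the sprung fixture, with two steel guide posts (up to 62 mm above the bench, 66 mm either side of the middle along y) with coil springs that carry an aluminium bed, and a small scale strip at its front. Origin: centre of its underside, below the hole.
- bed (a joint): How far the sprung bed has been pressed down (m): 0 up, 0.024 on its lower stop. The push needed is about 2 N to start plus 1 N for each millimetre: 14 N at 0.012 (half travel), and it stays where the push and the springs balance, rising again when let go.
- thread_red: Bystander: wooden spool of red thread, 50 mm in diameter, 60 mm tall, loose; origin at its underside.
- thread_green: Bystander: wooden spool of green thread, 46 mm in diameter, 55 mm tall, loose; origin at its underside.
- glue_tin: Bystander: closed round dark blue tin, 70 mm in diameter, 72 mm tall, loose; origin at its underside.
Not all that is in view belongs to the job. Leave any turquoise look-alike of the part that bears foot_grip alone.

How it is judged:
On the way, in this order (a step that is already met when the one before it is completed fails the run):
1. the foot's pin is dipped at least 10 mm below the rim of the glue pot (z of foot_pin_tip in the frame of pot_rim below -0.01 m and horizontal distance between foot_pin_tip and pot_rim below 0.03 m and contact force between the fingers and foot above 1 N), for 0.1 s.
2. the pin is in the rail's hole and the shoulder sits on the rail (horizontal distance between foot_shoulder and rail_hole below 0.005 m and z of foot_shoulder in the frame of rail_hole below 0.0025 m and angle between foot_shoulder's own z axis and vertical below 0.1 rad), for 0.1 s.
At the end, for the whole second after the job is handed in: Shoulder flat on the rail (within 2.5 mm, centred within 5 mm, within 0.1 rad of upright), the foot gripped and at rest, pressing on the rail with 8 to 20 N, bed 6 to 18 mm down, arm and fingers clear of the rail, pot upright, all through the last second (all of step 2 and contact force between foot and bed between 8 and 20 N and value of joint bed between 0.006 and 0.018 m and contact force between the fingers and foot above 2 N and contact force between each of the arm, the fingers and bed below 0.5 N and linear speed of foot below 0.01 m/s and angle between pot's own z axis and vertical below 0.1 rad); the arm keeps its last pose, push and grip.
It fails at once if the bed is driven down onto its lower stop (over 23 mm) (value of joint bed above 0.023 m).
It fails at once if the glue pot is shifted by more than 30 mm or tipped (distance of pot from where it was at the start of the episode above 0.03 m or angle between pot's own z axis and vertical above 0.35 rad).
It fails at once if a bystander is shifted by more than 30 mm (distance of any of thread_red, thread_green, glue_tin from where it was at the start of the episode above 0.03 m).
It also fails if it takes over 45 s, if anything falls off the work surface, if the arm or the gripper's body presses on something with over 40 N, if the wrist force passes 120 N, or if a joint passes its speed limit or range.

## Robot

A 6-joint arm with a two-finger parallel gripper is mounted at the origin on the work surface; the furniture and walls round the work are solid. World frame = base frame: x ahead of the robot, y to its left, z up, the work surface at z = 0. Lengths are in m, angles in rad, forces in N, time in s.
With the tool pointing down it reaches from about 0.275 to 0.85 m from the base axis. Payload 19 kg.
Tool frame: the origin (TCP) lies where the fingers leave the gripper's body, on its centre line; the fingertips stand 73 mm ahead of it and the grasp point (between the pads) lies 54 mm ahead of it; z points along the fingers, x is the direction in which the jaws open and shut, and the axes are right-handed (so a half turn about z gives the same grasp; the last joint's range is limited). The gripper opens to 85 mm and grips with 20 to 120 N. Pads are 22 mm wide; open, the fingers measure 114 mm over their backs; the gripper's body (76 mm by 85 mm) begins 54 mm behind the grasp point. The pads swing forward as they close: fully open they stand 13 mm farther back than shut.
Start: joints at [0.969, 0.15, 1.437, -0, 1.554, -0.134], TCP at [0.259, 0.513, 0.304] pointing down, gripper open.
Joint ranges: [-2.8, 2.8], [-0.68, 2.1], [0.12, 2.68], [-1.39, 4.53], [0.16, 2.79], [-2.81, 2.81]. Speed limits (rad/s): [1.89, 1.89, 2.22, 3.01, 3.01, 3.01].

## Interface

Orientations are given as a unit quaternion [w, x, y, z].
In Python, from bench import * gives the robot as it stands.
- The arm moves only by the shell command python3 -m inch 'ROWS' [OPENING] [FORCE]. ROWS is JSON, a list of rows, each a list of 6 numbers: the shift along the tool's x, y, z in mm, then the turn, a rotation vector about the tool's x, y, z in degrees. In form: [[x, y, z, ax, ay, az], ...]. A call has 1 to 5 rows; each row shifts and turns the commanded pose from where the row before left it, along the tool's axes as they then stand; what a row does not reach is not made up. A row lasts 1/10 s, in which the tool goes at most 50 mm and 8.59 degrees, less where a joint would pass 70% of its speed; a pose out of reach is approached as far as the arm can. A call with a gripper value outside its range is refused whole. OPENING is the finger opening in mm, from 0 to 85.4, set as the call begins (- or left out, the last holds). The fingers move at their own pace and stop on an object; FORCE is the grip in N (left out, the last holds). Time passes only in rows, so rows that do not move let the fingers close. It gives the time, the measured TCP pose, the force and the opening at its end, in the units of the state.
- observe(): the state, without advancing time (a new reading comes with each control period).
- capture(name): name is "scene" or "top"; returns a dict with "img" (400x640x3 uint8, red, green, blue), "fx", "fy", "cx", "cy" (pixels), "D" ([k1, k2, p1, p2, k3] as OpenCV has them; the pictures are not rectified), "R" (3x3) and "t" (3): a world point X has camera coordinates R X + t. Camera axes: x right, y down, z forward; pixel columns grow to the right and rows downward; lengths in m; the calibration is good to about 2 mm. A picture is of the moment at which its call begins. There is no depth.
- finish_job(): hands the job in, once; it reports no verdict.
The state is a dict: "time": time; "joint_positions": joint angles; "joint_velocities": joint speeds; "joint_efforts": joint torques, N m; "tcp_pos": TCP position; "ee_rot": TCP orientation; "ft_force": force on the tool from outside, world axes, zero at the start; "torque": the same for the moment, N m; "grip_width": finger opening in m.
Only numpy, scipy, OpenCV 4.12 (cv2) and the standard library are available. Lean on these libraries where they do the work, as an engineer would, in place of code of your own. Each camera call takes 0.05 s, during which the arm holds its last target.

## Working session

There is one attempt and no reset: what is moved stays moved. The work goes in short steps, Python scripts to look and compute and a shell command to move; the robot and the scene stay as the last step left them, time stands still between calls to the robot, and variables do not carry over. Pictures are saved under pics/ and viewed, and the job is handed in when it is done.

```bash
ls; mkdir -p pics
python3 - <<'E'
from bench import *
import cv2
for n in ("scene","top"):
    c=capture(n); cv2.imwrite(f"pics/{n}0.png",cv2.cvtColor(c["img"],cv2.COLOR_RGB2BGR))
    print(n,c["fx"],c["fy"],c["cx"],c["cy"],c["D"],c["R"],c["t"])
print(observe())
E
```

```text
pics
scene 386.36897540749095 386.36897540749095 325.9093483053093 200.1306654390953 [-0.06244474  0.          0.          0.          0.        ] [[ 0.69457745 -0.71939416 -0.0058493 ]
 [-0.53642172 -0.51246484 -0.67054569]
 [ 0.47938909  0.4688836  -0.74184518]] [-0.39976445  0.32052678  0.9660946 ]
top 400.40881594350896 400.40881594350896 321.03571760833546 200.48819722303776 [0.00127641 0.         0.         0.         0.        ] [[-7.45108216e-02 -9.97219880e-01  8.04639728e-04]
 [-9.76868749e-01  7.28279859e-02 -2.01056043e-01]
 [ 2.00438482e-01 -1.57668783e-02 -9.79579410e-01]] [-0.00405008  0.54045482  1.25182278]
{'time': 0.1, 'joint_positions': array([ 9.68987243e-01,  1.50934956e-01,  1.43799649e+00, -2.66615525e-05,
        1.55377581e+00, -1.33994641e-01]), 'joint_velocities': array([ 0.00026733, -0.00259567, -0.00101828,  0.00068542,  0.00204191,
       -0.00087269]), 'joint_efforts': array([ 4.11262095e-03, -7.14370966e+01, -5.71799433e+01, -2.00853319e-04,
        6.95698400e-03, -8.67705899e-05]), 'tcp_pos': array([0.25922339, 0.51308375, 0.30332168]), 'ee_rot': array([ 2.38154346e-04,  8.51744023e-01,  5.23957831e-01, -5.04028125e-04]), 'ft_force': array([-0.04175258,  0.34921172, -0.19616751]), 'torque': array([0.06169504, 0.02456276, 0.00749192]), 'grip_width': 0.08536859099003216}
```

View pics/scene0.png

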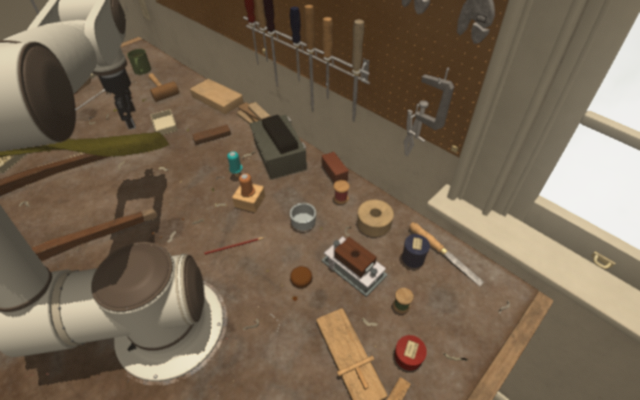

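View pics/top0.png

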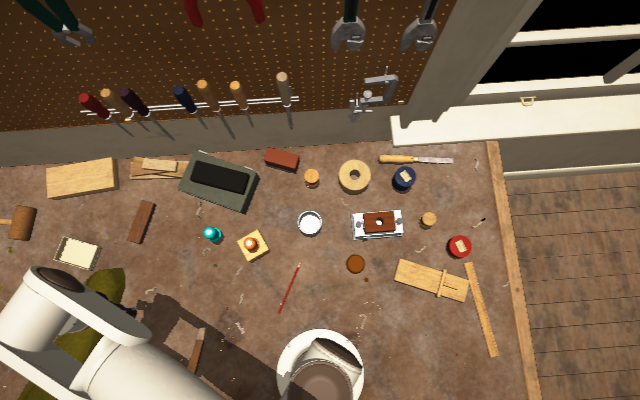

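The scene view shows the stand and foot at about (247,190), the pot at (303,217) and the rail at (355,255). In the top view they are at (252,244), (310,223) and (379,222). The turquoise look-alike is at (212,234) in the top view. I'll enlarge both.

Run:
```python
import cv2
a=cv2.imread("pics/top0.png")[190:270,190:430]; cv2.imwrite("pics/topz.png",cv2.resize(a,None,fx=3.3,fy=3.3,interpolation=cv2.INTER_CUBIC))
a=cv2.imread("pics/scene0.png")[140:300,210:420]; cv2.imwrite("pics/scz.png",cv2.resize(a,None,fx=3.6,fy=3.6,interpolation=cv2.INTER_CUBIC))
```

```text
(no output)
```

View pics/topz.png

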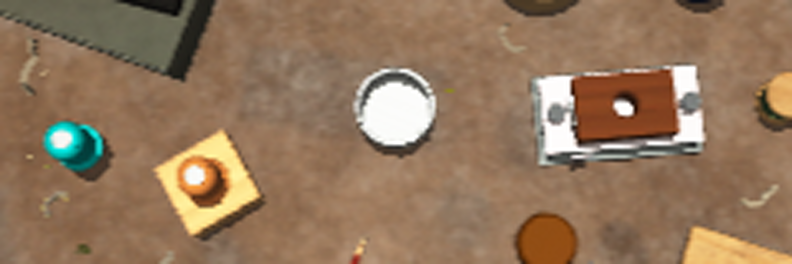

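View pics/scz.png

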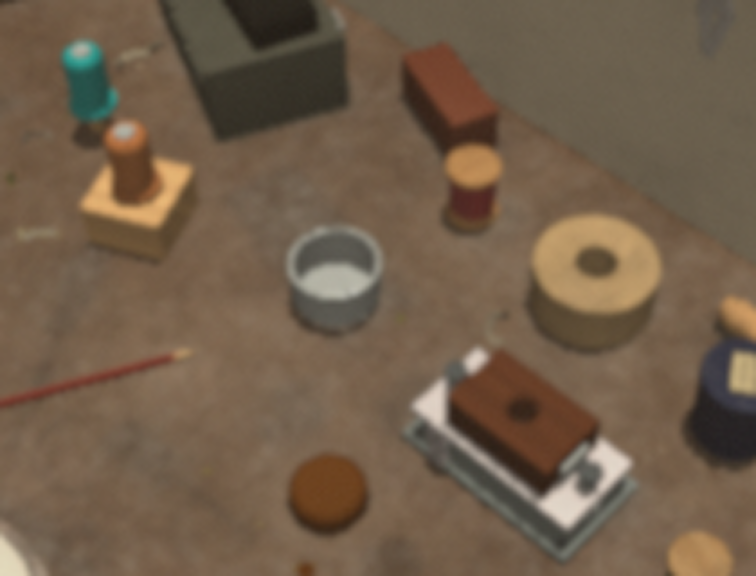

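```bash
cat > h.py <<'E'
import numpy as np, cv2
from bench import *
def cal(n):
    c=capture(n); K=np.array([[c["fx"],0,c["cx"]],[0,c["fy"],c["cy"]],[0,0,1.]]); return c,K
def px2w(c,K,p,z):
    u=cv2.undistortPoints(np.array(p,float).reshape(-1,1,2),K,np.array(c["D"])).reshape(-1,2)
    R=np.array(c["R"]);t=np.array(c["t"]); C=-R.T@t
    d=np.c_[u,np.ones(len(u))]@R
    return C+d*((z-C[2])/d[:,2])[:,None]
def proj(c,K,X):
    r=cv2.Rodrigues(np.array(c["R"]))[0]
    return cv2.projectPoints(np.array(X,float),r,np.array(c["t"]),K,np.array(c["D"]))[0].reshape(-1,2)
E
python3 - <<'E'
from h import *
np.set_printoptions(precision=4,suppress=True)
T=cal("top");S=cal("scene")
t=lambda P:(np.array(P,float)+.5)/3.3+190-.5
s=lambda P:(np.array(P,float)+.5)/3.6+np.array([210,140])-.5
def show(n,z,a,b):
    A=px2w(*T,t(a),z);B=px2w(*S,s(b),z)
    print(n,'top',A.mean(0),'scene',B.mean(0)); return A,B
A,B=show('stand',.045,[(155,170),(222,130),(264,198),(203,239)],[(82,203),(122,154),(193,165),(155,219)])
print(np.linalg.norm(A-np.roll(A,1,0),axis=1),np.linalg.norm(B-np.roll(B,1,0),axis=1))
A,B=show('pot',.046,[(354,110),(436,108),(395,68),(396,151)],[(288,266),(382,266),(335,228),(336,304)])
print(A,B)
A,B=show('hole',.076,[(625,105)],[(524,410)])
A,B=show('rail',.076,[(572,80),(670,70),(678,132),(582,140)],[(499,350),(597,428),(544,490),(450,403)])
print(A,B)
E
```

```text
stand top [0.4098 0.1827 0.045 ] scene [0.4156 0.1881 0.045 ]
[0.0828 0.0752 0.0792 0.07  ] [0.069  0.0654 0.0672 0.0695]
pot top [ 0.4698 -0.0013  0.046 ] scene [ 0.4709 -0.0051  0.046 ]
[[ 0.4719  0.0393  0.046 ]
 [ 0.4679 -0.0414  0.046 ]
 [ 0.5108 -0.0039  0.046 ]
 [ 0.4284  0.0008  0.046 ]] [[ 0.4434  0.0229  0.046 ]
 [ 0.4974 -0.0336  0.046 ]
 [ 0.4997  0.0252  0.046 ]
 [ 0.4431 -0.0351  0.046 ]]
hole top [ 0.4528 -0.2226  0.076 ] scene [ 0.4543 -0.2255  0.076 ]
rail top [ 0.4524 -0.223   0.076 ] scene [ 0.449 -0.228  0.076]
[[ 0.4809 -0.174   0.076 ]
 [ 0.4836 -0.2695  0.076 ]
 [ 0.423  -0.2705  0.076 ]
 [ 0.4222 -0.178   0.076 ]] [[ 0.4825 -0.1756  0.076 ]
 [ 0.4791 -0.2744  0.076 ]
 [ 0.413  -0.2803  0.076 ]
 [ 0.4212 -0.1819  0.076 ]]
```

```bash
cat > ov.py <<'E'
from h import *
def circ(c,r,z): a=np.linspace(0,2*np.pi,49); return [(c[0]+r*np.cos(x),c[1]+r*np.sin(x),z) for x in a]
def rect(c,w,l,z,th):
    R=np.array([[np.cos(th),-np.sin(th)],[np.sin(th),np.cos(th)]])
    return [tuple(R@np.array(p)+c)+(z,) for p in [(w/2,l/2),(-w/2,l/2),(-w/2,-l/2),(w/2,-l/2),(w/2,l/2)]]
def overlay(n,box,k,curves,out):
    c,K=cal(n); x0,y0,x1,y1=box
    im=cv2.cvtColor(c["img"],cv2.COLOR_RGB2BGR)[y0:y1,x0:x1]
    im=cv2.resize(im,None,fx=k,fy=k,interpolation=cv2.INTER_CUBIC)
    for X,col in curves:
        p=(proj(c,K,X)+.5-np.array([x0,y0]))*k
        cv2.polylines(im,[np.round(p).astype(int)],False,col,1,cv2.LINE_AA)
    cv2.imwrite(out,im)
E
cat > o1.py <<'E'
from ov import *
import sys
st=np.array([.4115,.185]);ft=st;po=np.array([.470,-.003]);ra=np.array([.4535,-.224])
G=(0,255,0);Y=(0,255,255);M=(255,0,255)
cv=[(rect(st,.075,.075,.045,np.radians(30)),G),(circ(ft,.023,.053),M),(circ(ft,.019,.059),Y),(circ(ft,.019,.107),Y),
(circ(po,.038,.046),G),(circ(po,.035,.046),G),(rect(ra,.062,.098,.076,np.radians(-2)),G),(circ(ra,.011,.076),M),(circ(po,.038,0),Y)]
overlay("top",(225,195,425,275),4,cv,"pics/o_top.png")
overlay("scene",(225,165,395,295),4.5,cv,"pics/o_sc.png")
E
python3 o1.py
```

```text
(no output)
```

View pics/o_top.png

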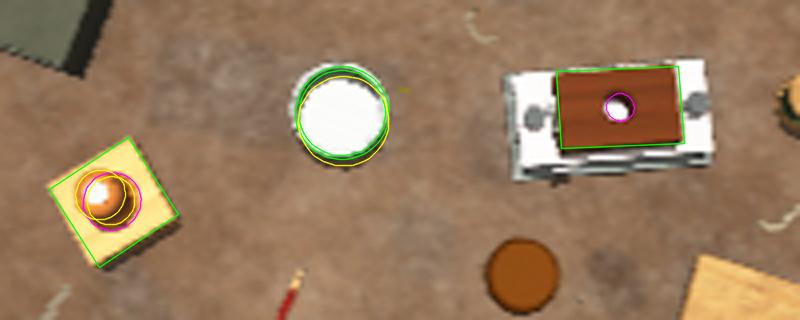

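View pics/o_sc.png

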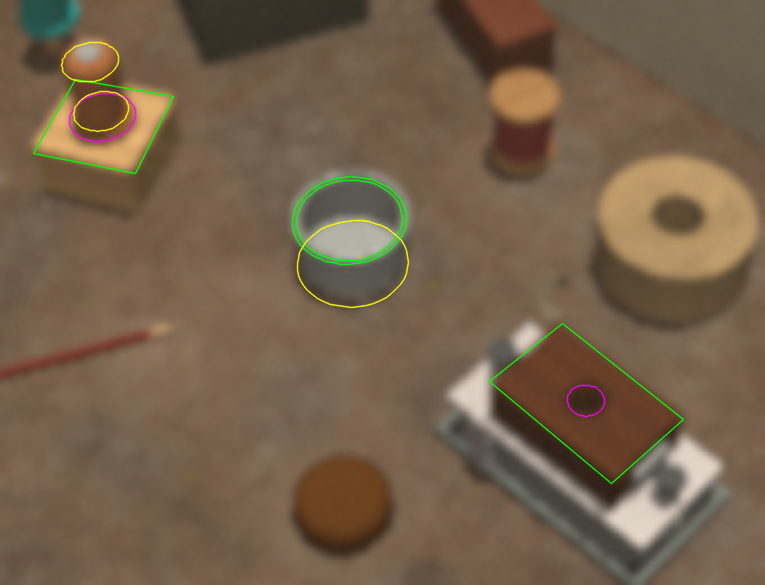

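The overlays of all three parts agree with both views to about 2 mm. I'll turn the tool to heading 0 first, so tool x is +X, tool y is −Y and tool z is −Z.

```bash
python3 -m inch '[[0,0,0,0,0,7.9],[0,0,0,0,0,7.9],[0,0,0,0,0,7.9],[0,0,0,0,0,7.9],[0,0,0,0,0,7.9]]' 85; python3 -m inch '[[0,0,0,0,0,7.9],[0,0,0,0,0,7.9],[0,0,0,0,0,7.9],[0,0,0,0,0,0],[0,0,0,0,0,0]]'
```

```text
time: 0.8
tcp_pos: [0.2593, 0.5132, 0.3038]
ee_rot: [0.0, 0.979, 0.203, -0.0]
ft_force: [-0.6, -0.1, 0.1]
grip_width: 0.0851
time: 1.3
tcp_pos: [0.2593, 0.5132, 0.3038]
ee_rot: [0.0, 1.0, 0.002, -0.0]
ft_force: [0.5, 0.2, -0.0]
grip_width: 0.0848
```

```bash
python3 -m inch '[[15.2,32.8,4,0,0,0],[15.2,32.8,4,0,0,0],[15.2,32.8,4,0,0,0],[15.2,32.8,4,0,0,0],[15.2,32.8,4,0,0,0]]'; python3 -m inch '[[15.2,32.8,4,0,0,0],[15.2,32.8,4,0,0,0],[15.2,32.8,4,0,0,0],[15.2,32.8,4,0,0,0],[15.2,32.8,4,0,0,0]]';python3 -m inch '[[0,0,0,0,0,0],[0,0,0,0,0,0]]'
cat > o2.py <<'E'
from ov import *
import sys
st=np.array([.4115,.185]);ft=st
G=(0,255,0);Y=(0,255,255);M=(255,0,255)
cv=[(circ(ft,.023,.045),G),(circ(ft,.023,.053),M),(circ(ft,.019,.059),Y),(circ(ft,.019,.107),Y)]
overlay("top",(205,195,305,275),7.5,cv,"pics/f_top.png")
overlay("scene",(205,125,305,225),6,cv,"pics/f_sc.png")
E
python3 o2.py
```

```text
time: 1.8
tcp_pos: [0.3356, 0.3479, 0.2838]
ee_rot: [-0.0, 1.0, 0.002, 0.0]
ft_force: [-0.0, 0.3, 1.3]
grip_width: 0.0852
time: 2.3
tcp_pos: [0.4116, 0.1838, 0.2639]
ee_rot: [-0.0, 1.0, 0.002, 0.0]
ft_force: [0.9, 0.2, -0.8]
grip_width: 0.0851
time: 2.5
tcp_pos: [0.4115, 0.1847, 0.2639]
ee_rot: [-0.0, 1.0, 0.0, -0.0]
ft_force: [-0.8, -0.8, -0.5]
grip_width: 0.0849
```

View pics/f_sc.png

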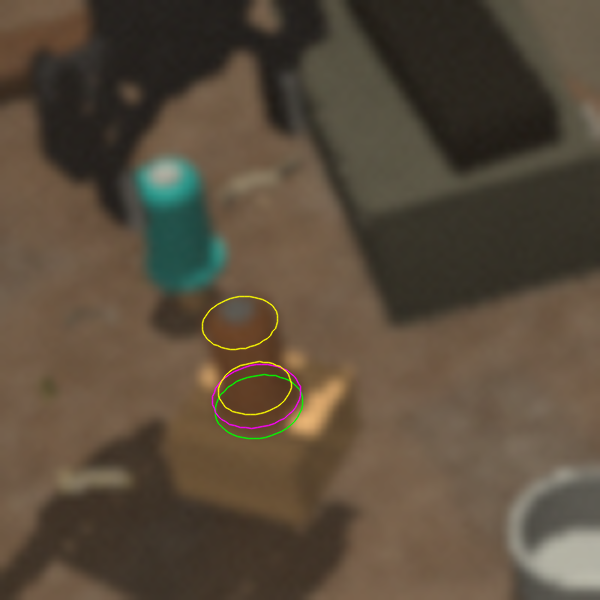

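View pics/f_top.png

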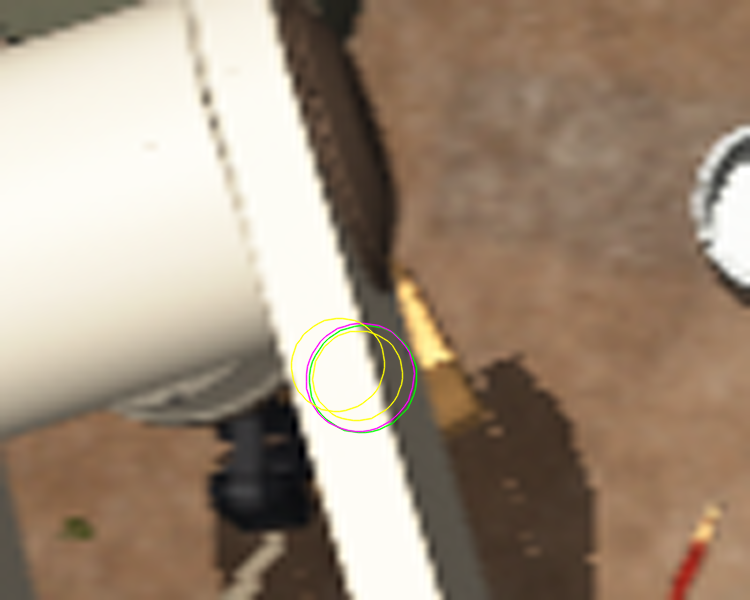

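The scene view shows the fingers straddling the foot (zoomed top circle at (240,322)), and the turquoise look-alike is clear of them at (180,220). Next I descend 126 mm and grip.

```bash
python3 -m inch '[[0,0,26,0,0,0],[0,0,25,0,0,0],[0,0,25,0,0,0],[0,0,25,0,0,0],[0,0,15,0,0,0]]'; python3 -m inch '[[0,0,10,0,0,0],[0,0,0,0,0,0],[0,0,0,0,0,0]]'
python3 - <<'E'
from ov import *
overlay("scene",(205,125,305,225),6,[],"pics/g_sc.png")
E
```

```text
time: 3.1
tcp_pos: [0.4103, 0.1861, 0.1463]
ee_rot: [0.0, 1.0, 0.002, -0.001]
ft_force: [-0.1, 0.2, 1.1]
grip_width: 0.0851
time: 3.4
tcp_pos: [0.4114, 0.1856, 0.1386]
ee_rot: [-0.0, 1.0, 0.001, 0.0]
ft_force: [0.4, 0.1, 0.4]
grip_width: 0.0851
```

View pics/g_sc.png

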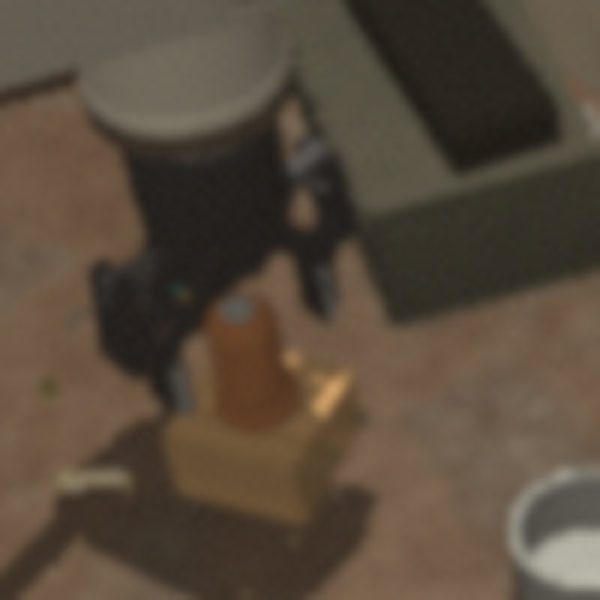

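The fingertips at (178,405) and (325,310) straddle the barrel evenly. Closing now.

```bash
python3 -m inch '[[0,0,0,0,0,0],[0,0,0,0,0,0],[0,0,0,0,0,0],[0,0,0,0,0,0],[0,0,0,0,0,0]]' 20 70; python3 -m inch '[[0,0,0,0,0,0],[0,0,0,0,0,0],[0,0,0,0,0,0],[0,0,0,0,0,0],[0,0,0,0,0,0]]'
```

```text
time: 3.95
tcp_pos: [0.4115, 0.1852, 0.1385]
ee_rot: [-0.0, 1.0, -0.0, 0.0]
ft_force: [-1.3, -0.9, 6.7]
grip_width: 0.0368
time: 4.45
tcp_pos: [0.4115, 0.1852, 0.1385]
ee_rot: [-0.0, 1.0, -0.0, 0.0]
ft_force: [-2.1, -0.5, 7.9]
grip_width: 0.0369
```

```bash
python3 -m inch '[[0,0,-5,0,0,0],[0,0,-10,0,0,0],[0,0,-15,0,0,0],[0,0,-20,0,0,0],[0,0,-20,0,0,0]]'; python3 -m inch '[[0,0,-20,0,0,0],[0,0,-10,0,0,0],[0,0,0,0,0,0],[0,0,0,0,0,0]]'
python3 - <<'E'
from ov import *
ft=(.4115,.185);z=.1
cv=[(circ(ft,.008,.045+z-.032),(0,255,0)),(circ(ft,.023,.045+z),(255,0,255)),(circ(ft,.019,.107+z),(0,255,255))]
overlay("scene",(185,95,305,215),5,cv,"pics/l_sc.png")
E
```

```text
time: 4.95
tcp_pos: [0.4112, 0.1851, 0.2093]
ee_rot: [0.0, 1.0, -0.0, 0.0]
ft_force: [0.2, 0.2, -1.4]
grip_width: 0.0363
time: 5.35
tcp_pos: [0.4111, 0.1851, 0.2373]
ee_rot: [0.0, 1.0, -0.0, -0.0]
ft_force: [-0.3, 0.5, -2.1]
grip_width: 0.0367
```

View pics/l_sc.png

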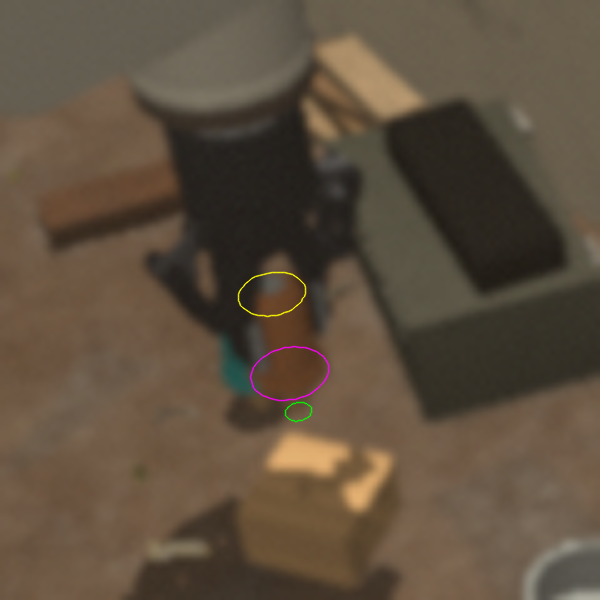

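Run:
```python
from h import *
for n,b in(("scene",(215,135,275,195)),("top",(210,200,280,270))):
    c=capture(n); x0,y0,x1,y1=b
    im=cv2.cvtColor(c["img"],cv2.COLOR_RGB2BGR)[y0:y1,x0:x1]
    im=np.clip(im*1.8,0,255).astype(np.uint8)
    cv2.imwrite(f"pics/b_{n}.png",cv2.resize(im,(600,600),interpolation=cv2.INTER_CUBIC))
```

```text
(no output)
```

View pics/b_scene.png

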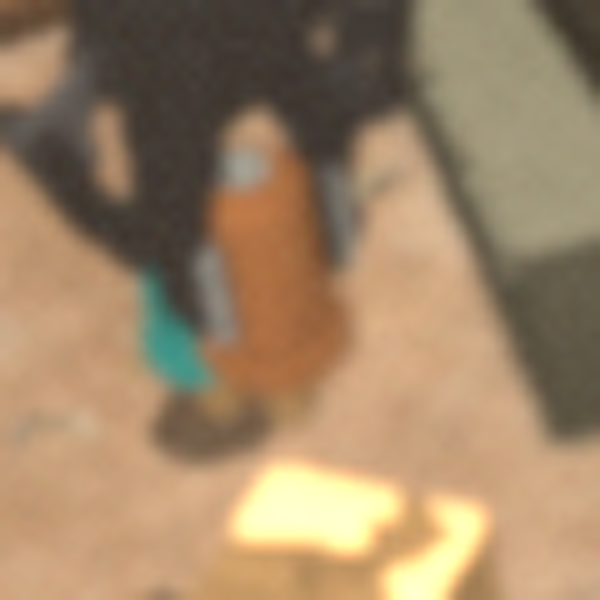

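View pics/b_top.png

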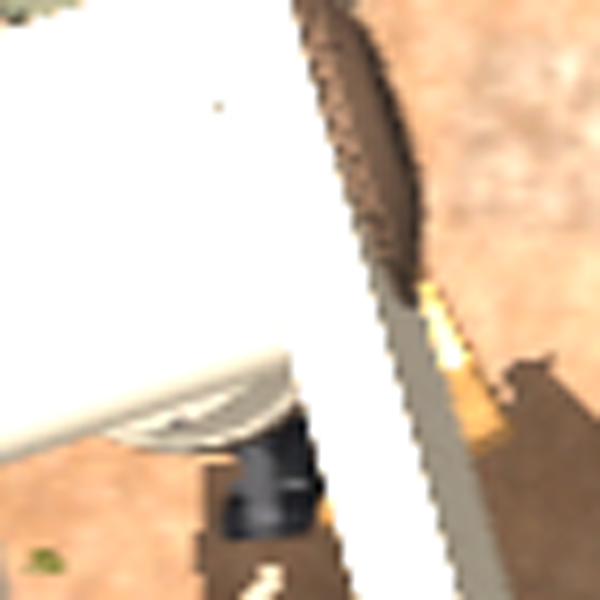

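```bash
python3 -m inch '[[6,19,0,0,0,0],[8,25,0,0,0,0],[8,25,0,0,0,0],[8,25,0,0,0,0],[8,25,0,0,0,0]]'; python3 -m inch '[[8,25,0,0,0,0],[8,25,0,0,0,0],[5,19,0,0,0,0],[0,0,0,0,0,0],[0,0,0,0,0,0]]'
python3 - <<'E'
from ov import *
from bench import *
p=observe()["tcp_pos"]; print(p)
ft=p[:2]; z=p[2]-.1373-.0005
cv=[(circ(ft,.004,.013+z),(0,255,0)),(circ(ft,.008,.045+z),(0,255,0)),(circ(ft,.023,.045+z),(255,0,255)),(circ(ft,.019,.107+z),(0,255,255))]
overlay("scene",(260,120,360,240),5,cv,"pics/p_sc.png")
overlay("top",(260,180,360,280),6,cv,"pics/p_top.png")
E
```

```text
time: 6.0
tcp_pos: [0.4493, 0.0652, 0.2373]
ee_rot: [0.0, 1.0, -0.0, -0.0]
ft_force: [0.2, -0.0, -1.2]
grip_width: 0.0364
time: 6.5
tcp_pos: [0.4701, -0.0028, 0.2373]
ee_rot: [-0.0, 1.0, -0.001, -0.001]
ft_force: [1.0, 0.6, -0.4]
grip_width: 0.0364
[ 0.47007422 -0.0028342   0.23730949]
```

View pics/p_sc.png

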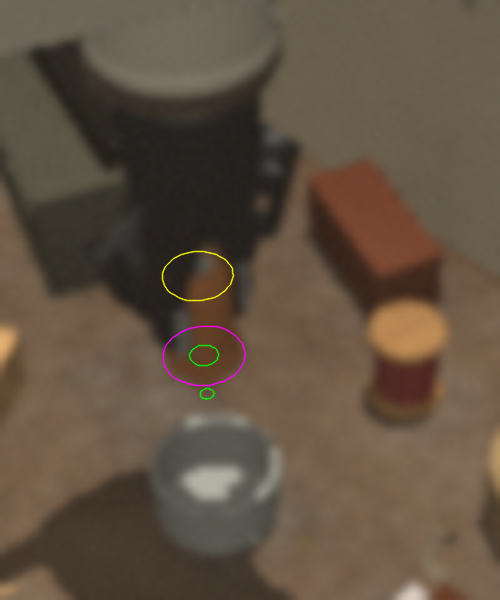

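View pics/p_top.png

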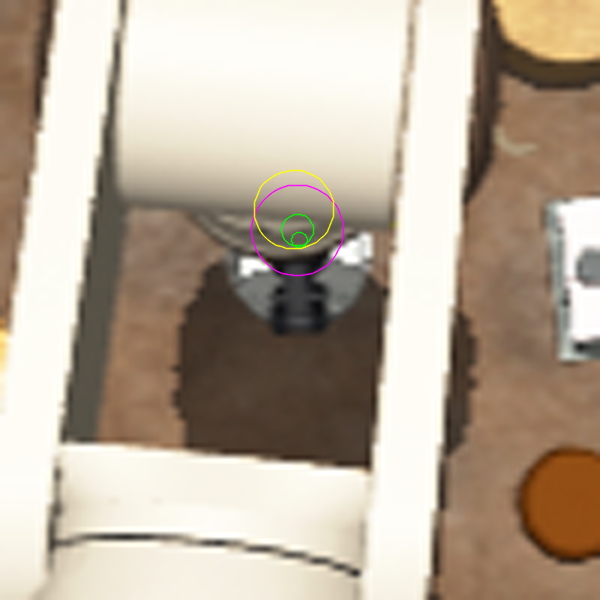

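The foot hangs upright above the pot's mouth, with its tip at about (206,392) in the zoom. Dipping 85 mm puts the tip about 19 mm below the rim.

```bash
python3 -m inch '[[0,0,15,0,0,0],[0,0,20,0,0,0],[0,0,20,0,0,0],[0,0,15,0,0,0],[0,0,10,0,0,0]]'; python3 -m inch '[[0,0,5,0,0,0],[0,0,0,0,0,0],[0,0,0,0,0,0],[0,0,0,0,0,0]]'
python3 - <<'E'
from ov import *
from bench import *
p=observe()["tcp_pos"]; print(p)
ft=p[:2]; z=p[2]-.1373-.0005
cv=[(circ(ft,.023,.045+z),(255,0,255)),(circ(ft,.019,.107+z),(0,255,255)),(circ((.47,-.003),.038,.046),(0,255,0))]
overlay("scene",(260,140,360,260),5,cv,"pics/d_sc.png")
E
```

```text
time: 7.1
tcp_pos: [0.4698, -0.002, 0.1568]
ee_rot: [-0.0, 1.0, 0.001, -0.001]
ft_force: [-0.1, -0.5, -1.0]
grip_width: 0.0365
time: 7.5
tcp_pos: [0.4705, -0.0028, 0.1536]
ee_rot: [0.0, 1.0, 0.0, 0.001]
ft_force: [-0.5, -0.7, -1.6]
grip_width: 0.0367
[ 0.47053253 -0.00282136  0.15358077]
```

View pics/d_sc.png

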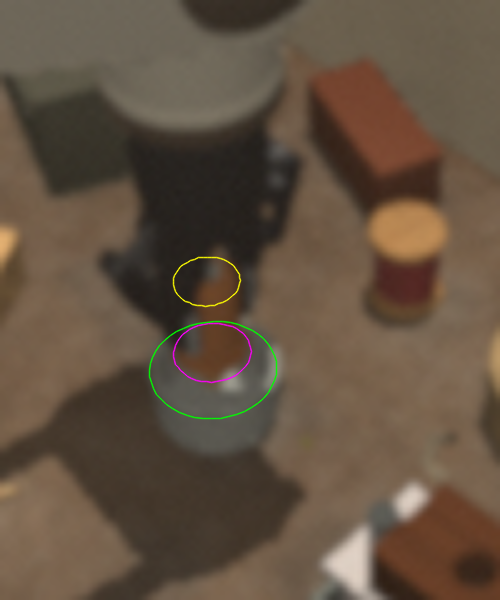

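```bash
python3 -m inch '[[0,0,-10,0,0,0],[0,0,-15,0,0,0],[0,0,-20,0,0,0],[0,0,-20,0,0,0],[0,0,-15,0,0,0]]'; python3 -m inch '[[0,0,-10,0,0,0],[-1,16,0,0,0,0],[-2,25,0,0,0,0],[-2,25,0,0,0,0],[-2,25,0,0,0,0]]'; python3 -m inch '[[-2,25,0,0,0,0],[-2,25,0,0,0,0],[-2,25,0,0,0,0],[-2,25,0,0,0,0],[-1,16,0,0,0,0]]';  python3 -m inch '[[-1,10,0,0,0,0],[0,4,0,0,0,0],[0,0,0,0,0,0],[0,0,0,0,0,0]]'
cat > o3.py <<'E'
from ov import *
from bench import *
import sys
p=observe()["tcp_pos"]; print(p)
ft=p[:2]; z=p[2]-.1373-.0005
ra=np.array([.4535,-.224])
cv=[(circ(ft,.004,.013+z),(0,255,0)),(circ(ft,.008,.020+z),(0,255,0)),(circ(ft,.023,.045+z),(255,0,255)),(circ(ft,.019,.107+z),(0,255,255)),(rect(ra,.062,.098,.076,np.radians(-2)),(0,255,0)),(circ(ra,.011,.076),(255,0,255))]
overlay("scene",(300,160,410,300),4.2,cv,"pics/r_sc%s.png"%sys.argv[1])
overlay("top",(330,180,430,260),7,cv,"pics/r_top%s.png"%sys.argv[1])
E
python3 o3.py 1
```

```text
time: 8.05
tcp_pos: [0.4704, -0.0029, 0.2351]
ee_rot: [0.0, 1.0, -0.0, 0.001]
ft_force: [0.4, 0.1, -1.4]
grip_width: 0.0364
time: 8.55
tcp_pos: [0.463, -0.0947, 0.2433]
ee_rot: [0.0, 1.0, 0.0, 0.0]
ft_force: [1.1, -0.2, -1.1]
grip_width: 0.0367
time: 9.05
tcp_pos: [0.454, -0.2113, 0.2431]
ee_rot: [0.0, 1.0, -0.0, -0.0]
ft_force: [0.9, -0.2, -2.3]
grip_width: 0.0363
time: 9.45
tcp_pos: [0.4534, -0.2232, 0.2429]
ee_rot: [-0.0, 1.0, 0.0, -0.0]
ft_force: [-0.4, 0.1, -1.3]
grip_width: 0.0366
[ 0.4533723  -0.22315971  0.24293484]
```

View pics/r_sc1.png

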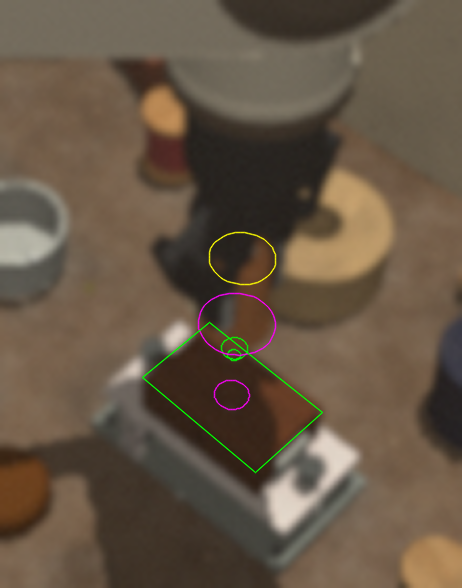

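View pics/r_top1.png

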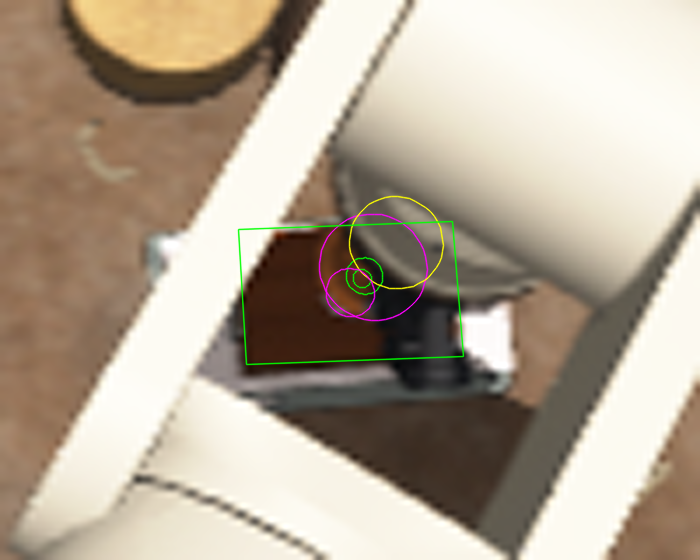

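```bash
cat > br.py <<'E'
from ov import *
from bench import *
import sys
p=observe()["tcp_pos"]
ft=p[:2]; z=p[2]-.1373-.0005
for n,b,k in(("scene",[int(v) for v in sys.argv[2:6]],10),("top",[int(v) for v in sys.argv[6:10]],10)):
    c,K=cal(n); x0,y0,x1,y1=b
    im=cv2.cvtColor(c["img"],cv2.COLOR_RGB2BGR)[y0:y1,x0:x1]
    im=np.clip(im*2.2,0,255).astype(np.uint8)
    im=cv2.resize(im,None,fx=k,fy=k,interpolation=cv2.INTER_CUBIC)
    for X in (circ(ft,.004,.013+z),circ(ft,.008,.045+z),circ(ft,.023,.045+z),circ(ft,.019,.107+z)):
        q=(proj(c,K,X)+.5-np.array([x0,y0]))*k
        for a in q[::3]: cv2.circle(im,tuple(int(v) for v in a),1,(0,255,0),-1)
    cv2.imwrite(f"pics/br_{n}{sys.argv[1]}.png",im)
E
python3 br.py 1 325 205 385 260 360 195 420 245
```

```text
(no output)
```

View pics/br_scene1.png

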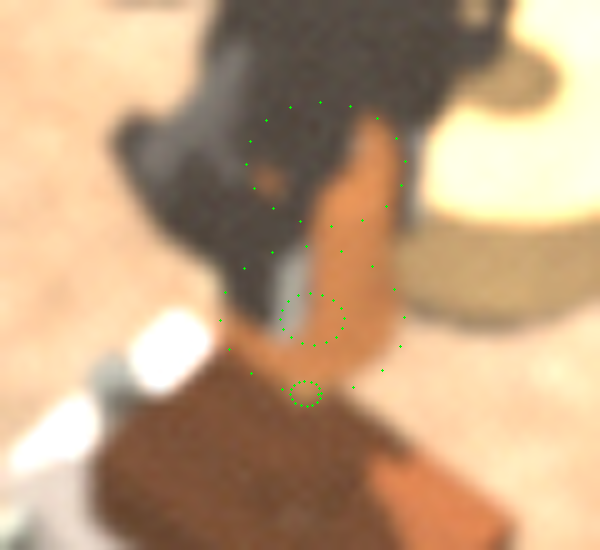

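View pics/br_top1.png

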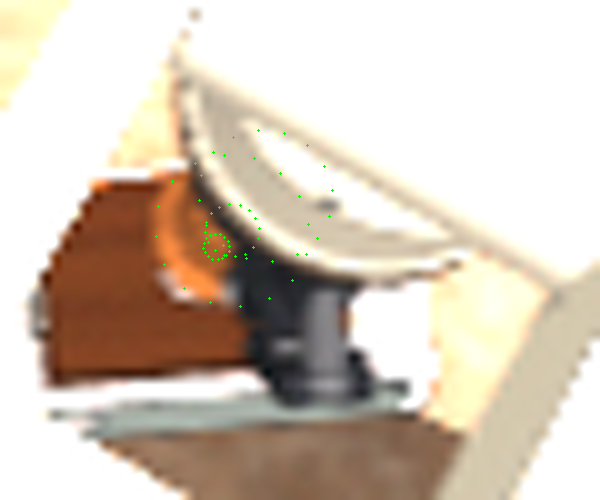

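The shoulder outline matches the prediction in both views to within 1 px, so the foot is held straight. Descending in stages with force checks.

```bash
python3 -m inch '[[0,1,10,0,0,0],[0,0,15,0,0,0],[0,0,10,0,0,0],[0,0,5,0,0,0],[0,0,0,0,0,0]]'; python3 -m inch '[[0,0,0,0,0,0]]'; python3 br.py 2 325 215 385 270 350 195 410 245
```

```text
time: 10.15
tcp_pos: [0.4531, -0.2247, 0.2022]
ee_rot: [-0.0, 1.0, -0.0, -0.001]
ft_force: [-1.0, -0.3, -1.2]
grip_width: 0.0365
time: 10.25
tcp_pos: [0.4534, -0.2249, 0.2032]
ee_rot: [0.0, 1.0, -0.0, 0.0]
ft_force: [-0.1, -0.2, -1.1]
grip_width: 0.0366
```

View pics/br_scene2.png

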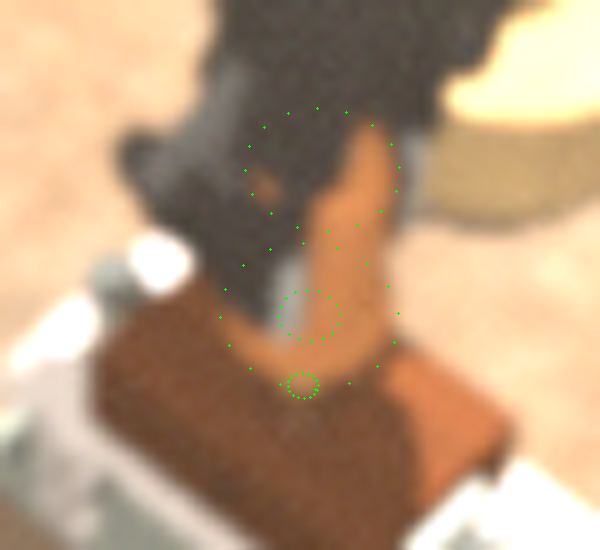

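View pics/br_top2.png

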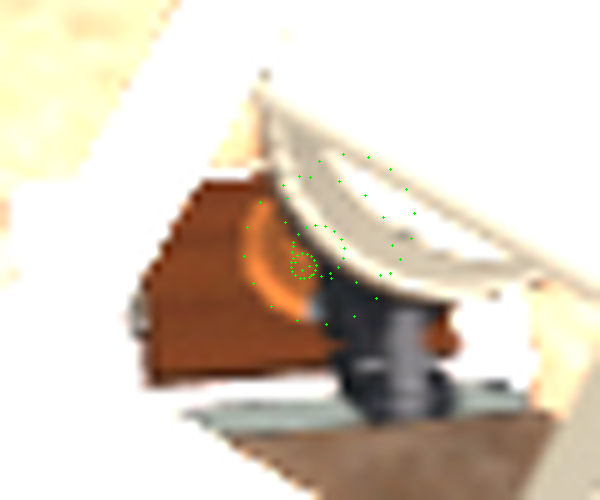

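The tip at (303,385) sits at the hole mouth and there is no contact force. I continue with small steps.

```bash
python3 -m inch '[[0,0,4,0,0,0],[0,0,3,0,0,0],[0,0,3,0,0,0],[0,0,0,0,0,0],[0,0,0,0,0,0]]'; python3 -m inch '[[0,0,4,0,0,0],[0,0,4,0,0,0],[0,0,3,0,0,0],[0,0,0,0,0,0],[0,0,0,0,0,0]]'
```

```text
time: 10.85
tcp_pos: [0.4532, -0.2248, 0.1929]
ee_rot: [-0.0, 1.0, -0.0, -0.0]
ft_force: [0.1, -0.2, -1.1]
grip_width: 0.0366
time: 11.35
tcp_pos: [0.4532, -0.2248, 0.1819]
ee_rot: [-0.0, 1.0, 0.0, -0.0]
ft_force: [0.4, 0.1, -1.7]
grip_width: 0.0367
```

No side force with the pin about 19 mm in, so it has entered the hole. Now down towards contact.

```bash
python3 -m inch '[[0,0,4,0,0,0],[0,0,3,0,0,0],[0,0,3,0,0,0],[0,0,0,0,0,0],[0,0,0,0,0,0]]'; python3 -m inch '[[0,0,1,0,0,0],[0,0,1,0,0,0],[0,0,1,0,0,0],[0,0,0,0,0,0],[0,0,0,0,0,0]]'
```

```text
time: 11.85
tcp_pos: [0.4532, -0.2248, 0.1719]
ee_rot: [-0.0, 1.0, -0.0, -0.0]
ft_force: [-0.0, 0.1, -1.0]
grip_width: 0.0368
time: 12.35
tcp_pos: [0.4533, -0.2249, 0.1691]
ee_rot: [0.0, 1.0, -0.0, 0.0]
ft_force: [-0.2, 0.7, 0.1]
grip_width: 0.0367
```

```bash
python3 -m inch '[[0,0,1,0,0,0],[0,0,1,0,0,0],[0,0,1,0,0,0],[0,0,0,0,0,0],[0,0,0,0,0,0]]'; python3 -m inch '[[0,0,1,0,0,0],[0,0,1,0,0,0],[0,0,1,0,0,0],[0,0,0,0,0,0],[0,0,0,0,0,0]]'
```

```text
time: 12.85
tcp_pos: [0.4533, -0.2249, 0.166]
ee_rot: [0.0, 1.0, -0.0, 0.0]
ft_force: [-1.4, 0.5, 5.8]
grip_width: 0.0368
time: 13.35
tcp_pos: [0.4533, -0.2249, 0.1631]
ee_rot: [0.0, 1.0, -0.0, 0.0]
ft_force: [-1.3, 1.1, 7.2]
grip_width: 0.0362
```

```bash
python3 -m inch '[[0,0,1,0,0,0],[0,0,1,0,0,0],[0,0,1,0,0,0],[0,0,1,0,0,0],[0,0,1,0,0,0]]'; python3 -m inch '[[0,0,0.5,0,0,0],[0,0,0,0,0,0],[0,0,0,0,0,0],[0,0,0,0,0,0],[0,0,0,0,0,0]]'
python3 - <<'E'
from bench import *
import numpy as np
print(observe()["ft_force"])
E
python3 br.py 3 325 215 385 270 340 195 420 250; python3 o3.py 3
```

```text
time: 13.85
tcp_pos: [0.4533, -0.2249, 0.1583]
ee_rot: [0.0, 1.0, 0.0, 0.0]
ft_force: [-4.1, 2.6, 11.6]
grip_width: 0.0364
time: 14.35
tcp_pos: [0.4533, -0.2249, 0.1579]
ee_rot: [0.0, 1.0, -0.0, 0.0]
ft_force: [-3.4, 1.5, 12.7]
grip_width: 0.0367
[-3.38174107  1.52571593 12.73211373]
[ 0.4532932  -0.22487947  0.15792233]
```

View pics/br_scene3.png

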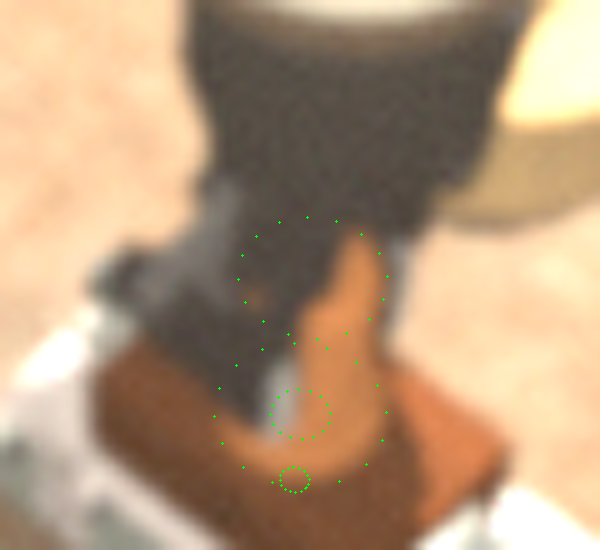

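View pics/br_top3.png

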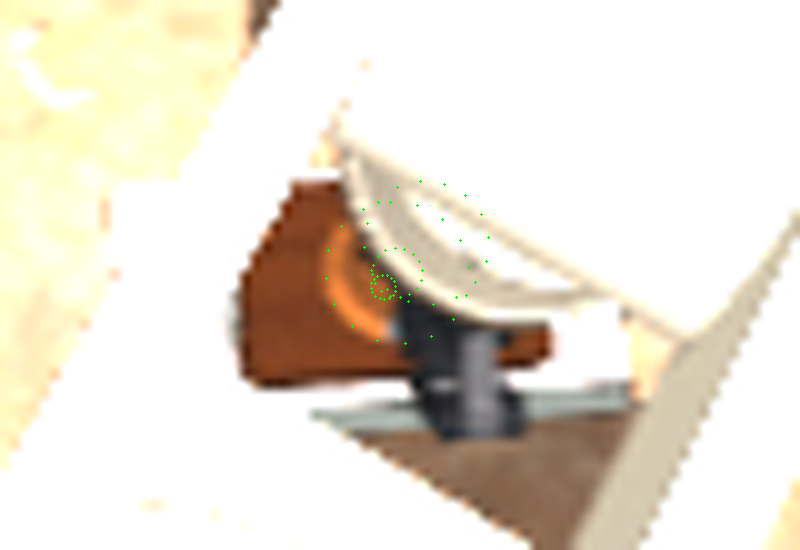

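View pics/r_sc3.png

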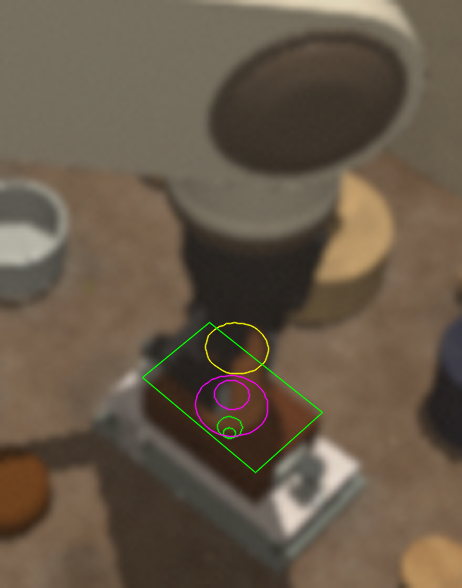

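Force is 12.7 N plus about 1.2 N of weight, so a push near 14 N. I'll check the bed sink independently, by the image shift of the rail and bed against the first picture.

Run:
```python
from h import *
c,K=cal("scene"); a=cv2.imread("pics/scene0.png"); b=cv2.cvtColor(c["img"],cv2.COLOR_RGB2BGR)
ra=np.array([.4535,-.224])
P=[[*ra+[0,-.066],.05],[*ra+[0,-.066],.038]]; q=proj(c,K,P); print(q, q[1]-q[0])
k=7
st=np.hstack([cv2.resize(i[235:295,325:382],None,fx=k,fy=k,interpolation=cv2.INTER_CUBIC) for i in (a,b)])
cv2.imwrite("pics/cmp.png",st)
ga,gb=[cv2.cvtColor(i,cv2.COLOR_BGR2GRAY).astype(np.float32) for i in (a,b)]
# right guide-post/bed-end, front bed edge
for (x0,y0,x1,y1) in [(362,258,386,280),(330,255,352,275),(345,258,386,285),(280,262,310,288)]:
    t=ga[y0:y1,x0:x1]; r=cv2.matchTemplate(gb[y0-6:y1+8,x0-6:x1+6],t,cv2.TM_CCOEFF_NORMED)
    _,m,_,l=cv2.minMaxLoc(r); print((x0,y0),round(m,3),l[0]-6,l[1]-6)
```

```text
[[373.00466439 273.44543093]
 [372.61354274 275.83509433]] [-0.39112166  2.3896634 ]
(362, 258) 0.914 0 2
(330, 255) 0.878 0 2
(345, 258) 0.894 0 2
(280, 262) 0.494 -1 -1
```

View pics/cmp.png

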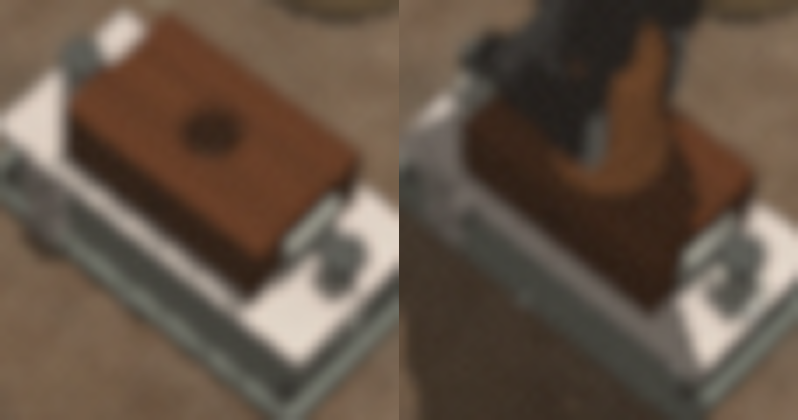

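The bed has sunk about 2 px, against 2.4 px expected for 12 mm, so it agrees with the force. A last steadiness check before handing in.

```bash
python3 -m inch '[[0,0,0,0,0,0],[0,0,0,0,0,0],[0,0,0,0,0,0],[0,0,0,0,0,0],[0,0,0,0,0,0]]'; python3 -m inch '[[0,0,0,0,0,0],[0,0,0,0,0,0],[0,0,0,0,0,0],[0,0,0,0,0,0],[0,0,0,0,0,0]]'
python3 - <<'E'
from h import *
c,K=cal("scene"); a=cv2.imread("pics/scene0.png"); b=cv2.cvtColor(c["img"],cv2.COLOR_RGB2BGR)
ga,gb=[cv2.cvtColor(i,cv2.COLOR_BGR2GRAY).astype(np.float32) for i in (a,b)]
for n,(x0,y0,x1,y1) in dict(pot=(286,200,320,234),red=(330,178,352,206),tin=(402,232,432,270),green=(392,286,416,314)).items():
    t=ga[y0:y1,x0:x1]; r=cv2.matchTemplate(gb[y0-6:y1+6,x0-6:x1+6],t,cv2.TM_CCOEFF_NORMED)
    _,m,_,l=cv2.minMaxLoc(r); print(n,round(m,3),l[0]-6,l[1]-6)
E
```

```text
time: 15.1
tcp_pos: [0.4533, -0.2249, 0.1579]
ee_rot: [0.0, 1.0, -0.0, 0.0]
ft_force: [-2.9, 2.2, 13.8]
grip_width: 0.0368
time: 15.6
tcp_pos: [0.4533, -0.2249, 0.1579]
ee_rot: [0.0, 1.0, 0.0, 0.0]
ft_force: [-3.8, 3.1, 12.0]
grip_width: 0.0365
pot 0.999 0 0
red 0.279 -2 6
tin 1.0 0 0
green 1.0 0 0
```

Run:
```python
from h import *
c,K=cal("top"); cv2.imwrite("pics/topend.png",cv2.cvtColor(c["img"],cv2.COLOR_RGB2BGR))
```

```text
(no output)
```

View pics/topend.png

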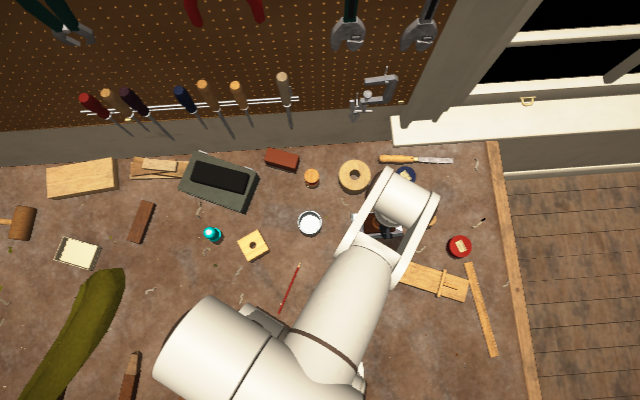

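The top view shows the red thread still at (312,177), the pot at (310,223) and the turquoise look-alike at (212,234). All are where they started and the stand is empty, so I'm handing in.

```bash
python3 -c "
from bench import *
print(finish_job())"
```

```text
the job is handed in; nothing more can be done
None
```

The foot is in the rail hole, still gripped and pressed down upright with a steady push of about 14 N. I handed the job in at about 15.7 s of the 45 s allowed, and `finish_job` gave no verdict.

I lifted the foot from the stand with a 70 N grip and dipped the pin about 18 mm below the pot's rim. I then lowered it into the rail hole, met the rail where expected and pressed in small steps.

**What the last checks showed**
- **Push and bed:** the wrist read 12 to 13.8 N upward, plus about 1.2 N for the foot's weight. The tool held still 11.6 mm below first contact. In the picture the bed had moved about 2 px, where 12 mm should give 2.4 px.
- **Grip and angle:** the finger opening stayed at about 37 mm and the tool stayed vertical. The foot's outline matched its predicted place to within about 1 px.
- **Other things on the bench:** the pot, blue tin and green thread had not moved in the scene view. The scene check on the red thread failed because the arm hid it, but the top view showed it in its place, along with the turquoise look-alike.

**What I could not confirm:** a side force of 3 to 5 N built up while pressing, so the pin or shoulder probably rubs lightly in the hole. I did not correct it. I could not see how well the pin is centred once seated, but the hole leaves it only about 3 mm of play each way.

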